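# Still a hanging slide rack over its bath

## Task

Take the trolley of the slide-staining line by its grip block, draw the hanging slide rack off its parking cradle, and bring it over the open bath, not the lidded one. The rack swings almost without friction: still it by moving the trolley, never touching the rack itself and never letting it swing wildly, and keep it hanging plumb and still over the middle of the open bath for a good five seconds so that it could be lowered in. Then let go and leave the rack hanging there at rest, with the bottles and vessels nearby left alone.

Things in the scene. Friction and masses are not known exactly. Their poses are not given: they have to be found in the camera images.
- stand: White two-post stand, fixed to the bench, with two steel rods at 290 mm height that carry the trolley. Origin on the bench under the middle of the rods; its y axis runs along the rods, z up. End plates 310 mm high at y = -450 and +450 mm. The parking cradle stands at the +y end.
- trolley (a joint): Place of the aluminium trolley along the rods (m), 0 in the middle, growing to the stand's +y; stops at -0.30 and +0.30. It weighs 0.5 kg and slides with about 1.5 N of dry friction, so it stays where it is left.
- trolley_grip (a point): Where to grip: in the black grip block on top of the trolley, 333 mm above the bench. The block is 30 mm along the rods, 40 mm across and 46 mm high (303 to 349 mm above the bench), on an aluminium plate 70 mm along the rods and 120 mm across. Grip from above with the fingers closing along the rods. The point's axes are the stand's.
- rack: Steel rack with glass slides, hung from the trolley on a free level pivot; swings only along the rods. Origin on the pivot, 280 mm above the bench, 53 mm straight below the grip; x along the pivot. Basket 162 mm along the rods, 70 across, 62 high, bottom 195 mm below the pivot. About 0.97 kg (varies). Swings like a simple pendulum 228 mm long, period 0.96 s; hardly damped (over a minute).
- rack_bottom (a point): Middle of the rack's underside, 195 mm below the pivot; with the pivot it gives the swing angle. At the start two ears (ends of an 8 mm cross rod 165 mm below the pivot) rest on the cradle, the rack leaning about 0.38 rad to the stand's +y; once drawn off the cradle's end it drops free and swings. A bar with a 36 mm thick weight at each end, 125 mm from the pivot, tips with the rack.
- cradle_end (a point): Open end of the parking cradle, midway between its two level steel bars, at the height of their tops. The bars run from here to the stand's +y; the ears come off here when the trolley is drawn to -y, once the trolley is about 61 mm to the -y side of this point.
- open_bath: White open bath under the rods, 120 mm across the rods, 200 mm along them, 65 mm high, walls 5 mm; fixed. Origin under its centre. The plumb rack's bottom passes 20 mm above its rim.
- bath_mouth (a point): Centre of the open bath's mouth, 65 mm above the bench.
- lidded_bath: A like bath with a grey lid, 65 mm high in all, fixed; it may be on either side of the open one. Not the target.
- bottle: Bystander: amber bottle, 60 mm wide, 150 mm high, origin under its centre.
- beaker: Bystander: glass beaker, 70 mm wide, 90 mm high.
- tube_rack: Bystander: blue tube rack, 80 x 180 x 72 mm.
Things that resemble listed ones, but are neither listed nor needed, are in the scene too. What is shaped like the open_bath but orange or yellow is not meant.

How it is judged:
By the outcome, as a careful person would: the job done as asked, in the order asked, and still so for the second after the job is handed in, with the robot touching nothing.
It also fails if it takes over 48 s, if anything falls off the work surface, if the arm or the gripper's body presses on something with over 40 N, if the wrist force passes 120 N, or if a joint passes its speed limit or range.

## Robot

A 6-joint arm with a two-finger parallel gripper is mounted at the origin on the work surface. World frame = base frame: x ahead of the robot, y to its left, z up, the work surface at z = 0. Lengths are in m, angles in rad, forces in N, time in s.
With the tool pointing down it reaches from about 0.35 to 0.85 m from the base axis. Payload 8.1 kg.
Tool frame: the origin (TCP) lies at the very end of the fingers, on their centre line; the grasp point (between the pads) lies 19 mm behind it; z points along the fingers, y is the line along which they close (so a half turn about z gives the same grasp; the last joint's range is limited). The gripper opens to 93 mm and grips with 3 to 60 N. Pads are 15 mm wide; open, the fingers measure 128 mm over their backs; the gripper's body (75 mm by 188 mm) begins 65 mm behind the grasp point.
Start: joints at [-1.211, 0.13, 1.488, -0, 1.523, -0.085], TCP at [0.258, -0.542, 0.219] pointing down, gripper open.
Joint ranges: [-2.96, 2.96], [-0.89, 2.26], [0.02, 2.5], [-1.34, 4.48], [0, 2.73], [-2.66, 2.66]. Speed limits (rad/s): [2.39, 2.39, 2.79, 3.14, 3.14, 3.14].

## Interface

Orientations are given as a rotation vector (axis times angle).
In Python, from plant import robot, imaging gives the robot as it stands.
- The arm moves only by the tool jog_arm, never from a script. Its argument "rows" is a list of rows, each a list of 2 entries, a list of its own where there are three numbers: the shift along the tool's x, y, z each as a share of 0.2 m, from -1 to 1, then the turn, a rotation vector about the tool's x, y, z each as a share of pi/2 rad, from -1 to 1. A call has 1 to 5 rows; each row is the pose to reach, as a shift and turn from the pose commanded when the call began, along the tool's axes at that moment; what a row does not reach only later rows make up. A row lasts 1/10 s, in which the tool goes at most 50 mm and 8.59 degrees, less where a joint would pass 70% of its speed; a pose out of reach is approached as far as the arm can. A call with a number of a shift or a turn outside -1 to 1 is refused whole. A call with a gripper value outside its range is refused whole. "hand" is the closure, from -1 (fully open) to 1 (shut), set as the call begins (left out, the last holds). The fingers move at their own pace and stop on an object; "squeeze" is the grip in N (left out, the last holds). Time passes only in rows, so rows that repeat a pose let the fingers close. It gives the time, the measured TCP pose, the force, the opening and the grip force at its end, in the units of the state.
- robot.read_state(): the state, without advancing time (a new reading comes with each control period).
- imaging.read_camera(name): name is "side" or "top"; returns a dict with "frame" (400x640x3 uint8, red, green, blue), "vertical_fov" (degrees; the focal length in pixels is half the picture's height over the tangent of half this angle, whatever the lens; pixels are square), "cx", "cy" (the principal point, pixels), "R" (3x3) and "t" (3): a world point X has camera coordinates R X + t. Camera axes: x right, y down, z forward; pixel columns grow to the right and rows downward; lengths in m; the calibration is good to about 2 mm. A picture is of the moment at which its call begins. There is no depth.
- robot.close_job(): hands the job in; it is judged then, once.
The state is a dict: "t": time; "q": joint angles; "dq": joint speeds; "joint_torque": joint torques, N m; "tool_pos": TCP position; "orientation": TCP orientation; "force": force on the tool from outside, world axes, zero at the start; "wrist_torque": the same for the moment, N m; "opening": finger opening in m; "gripper_force": force on a finger pad.
Only numpy, scipy, OpenCV 4.12 (cv2) and the standard library are available. Lean on these libraries where they do the work, as an engineer would, in place of code of your own. Each camera call takes 0.05 s, during which the arm holds its last target. There are 200 camera calls.

## Working session

There is one attempt and no reset: what is moved stays moved. The work goes in short steps, Python scripts to look and compute and a tool call to move; the robot and the scene stay as the last step left them, time stands still between calls to the robot, and variables do not carry over. Pictures are saved under pics/ and viewed, at most 10 in all, crops included, and the job is handed in when it is done.

Besides the shell and the picture viewer there is one more tool, called after "Call:" as name(argument=value, ...), one argument or row to a line, values as JSON. jog_arm: Moves the arm, as the interface text tells. Its arguments: {"type":"object","properties":{"rows":{"type":"array"},"hand":{"type":"number"},"squeeze":{"type":"number"}},"required":["rows"]}

```bash
mkdir -p pics; ls; python3 - <<'E'
from plant import robot, imaging
import cv2
s=robot.read_state();print({k:s[k] for k in("t","tool_pos","orientation","force","opening")})
for n in("side","top"):
    c=imaging.read_camera(n);cv2.imwrite(f"pics/{n}0.png",c["frame"][:,:,::-1])
    print(n,c["vertical_fov"],c["cx"],c["cy"],c["R"],c["t"])
E
```

```text
pics
{'t': 0.0, 'tool_pos': array([ 0.25797335, -0.54108644,  0.21760306]), 'orientation': array([-3.06245546e+00, -6.92530038e-01,  3.83351951e-04]), 'force': array([-0.0994202 , -0.15118127,  0.80331886]), 'opening': 0.09316371245085378}
side 49.57658588145195 311.96318686537245 207.76388229596301 [[-0.35614378 -0.93442631 -0.00301357]
 [-0.65944259  0.25361981 -0.70768105]
 [ 0.66204009 -0.25004893 -0.70652562]] [0.21638835 0.49016525 1.15488843]
top 43.042581297157156 318.09173124326054 199.50390753614357 [[-0.01650559 -0.99984911  0.00541562]
 [-0.98709289  0.01543161 -0.15940353]
 [ 0.15929591 -0.00797677 -0.98719866]] [0.0452516  0.54736397 1.366747  ]
```

View pics/side0.png

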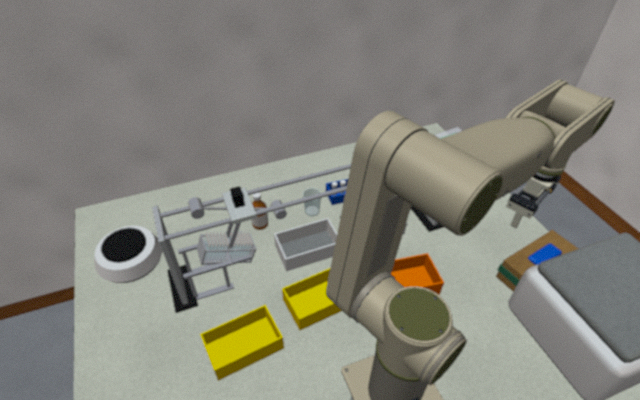

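View pics/top0.png

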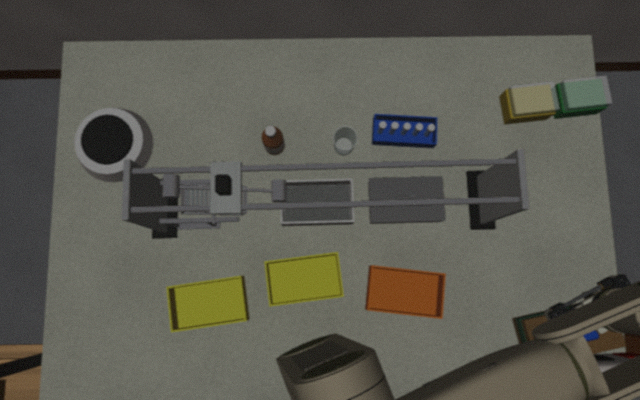

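Side picture: the trolley's black block is at about (237,197), the open white bath at (307,245) and the leaning rack at (225,248).

Top picture, what could be mistaken for the targets:
- **Bath:** white open bath (317,202), grey lidded bath (406,200), yellow trays (305,279) and (207,303), orange tray (405,292). I choose (317,202).
- **Grip:** black block (223,185). The other dark things are the plate feet (165,230) and (481,200) and the round black disc (110,140).

I'll check the choice in one close crop.

```bash
cat > h.py <<'E'
import numpy as np, cv2
from plant import robot, imaging
def cam(n):
    c=imaging.read_camera(n); c["f"]=200/np.tan(np.radians(c["vertical_fov"])/2); return c
def back(c,u,v,z):
    d=np.array([(u-c["cx"])/c["f"],(v-c["cy"])/c["f"],1.]); R=np.array(c["R"]);t=np.array(c["t"])
    o=-R.T@t; d=R.T@d; return o+d*(z-o[2])/d[2]
def proj(c,X):
    p=np.array(c["R"])@X+np.array(c["t"]); return c["f"]*p[:2]/p[2]+[c["cx"],c["cy"]]
E
python3 - <<'E'
from h import *
c=cam("top")
cv2.imwrite("pics/crop1.png",cv2.resize(c["frame"][145:245,115:365,::-1],None,fx=3.2,fy=3.2,interpolation=cv2.INTER_CUBIC))
g=c["frame"].astype(int).sum(2)
m=(g[170:200,210:238]<120).astype(np.uint8)
n,l,st,ce=cv2.connectedComponentsWithStats(m);print(st,ce)
print("grip~",back(c,223.5,184.5,.349),"plates",back(c,128,189,.31),back(c,521,182,.31),"bath",back(c,317,202,.065),"lid",back(c,406,200,.065))
E
```

```text
[[  0   0  28  30 559]
 [  6   5  15  20 281]] [[13.74597496 14.42039356]
 [13.01067616 14.65836299]]
grip~ [0.53511683 0.24453011 0.349     ] plates [0.53571769 0.46630922 0.31      ] [ 0.53806348 -0.42201662  0.31      ] bath [0.53772549 0.03972173 0.065     ] lid [ 0.53945336 -0.2042825   0.065     ]
```

View pics/crop1.png

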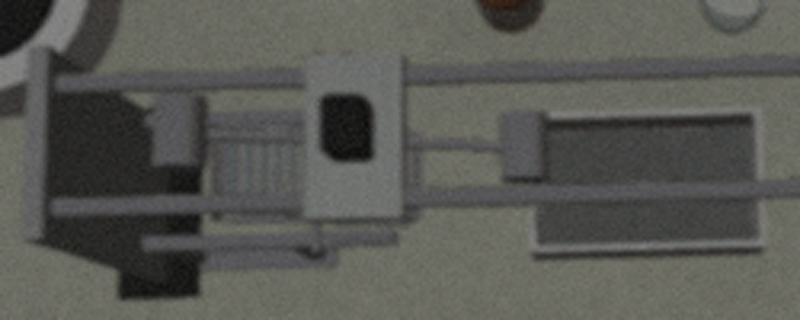

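The crop shows the black grip block at px (223,185), the white open bath with its inner floor visible spanning px about (283-353,180-223), and the cradle's bar end near px (239,219). The choice is confirmed; next I measure.

```bash
python3 - <<'E'
from h import *
from scipy.spatial.transform import Rotation as Ro
c=cam("top"); P=lambda x,y:(115+x/3.2,145+y/3.2)
g=c["frame"].astype(float).sum(2)
# rods: brightest row per column near expected
for v0,cols in((163,range(262,500,4)),(203,range(360,460,4))):
    pts=[]
    for u in cols:
        s=g[v0-8:v0+9,u-1:u+2].mean(1); w=np.clip(s-np.median(s)-15,0,None)
        if w.sum()>0: pts.append((u,v0-8+(w*np.arange(17)).sum()/w.sum()))
    pts=np.array(pts); k=np.polyfit(pts[:,0],pts[:,1],1); r=pts[:,1]-np.polyval(k,pts[:,0])
    k=np.polyfit(*pts[abs(r)<1.5].T,1)
    a,b=[back(c,u,np.polyval(k,u),.296) for u in(140,500)]; print("rod",k,a,b,"yaw",np.arctan2(-(a-b)[0],(a-b)[1]))
q=[back(c,*P(*p),.065) for p in((539,110),(761,109),(764,250),(531,254))]
print("bath",np.round(q,4),np.mean(q,0))
print("sizes",[np.linalg.norm(q[i]-q[i-1]) for i in range(4)])
pl=[back(c,*P(*p),.303) for p in((304,55),(406,56),(408,220),(302,219))];print("plate",np.round(pl,3),np.mean(pl,0))
print("cradle bar end",back(c,*P(397,238),.123))
print("grip",back(c,223.1,184.7,.349))
s=robot.read_state();print(Ro.from_rotvec(s["orientation"]).as_matrix().round(4))
c=cam("side");g=c["frame"].astype(int).sum(2)
n,l,st,ce=cv2.connectedComponentsWithStats((g[180:215,225:250]<110).astype(np.uint8));print(st,ce+[225,180])
for X in ([.535,.2445,.349],[.535,.2445,.326],[.537,.04,.065]): print(proj(c,np.array(X)))
E
```

```text
rod [-3.06466188e-03  1.62757766e+02] [0.60033179 0.44665825 0.296     ] [ 0.59031376 -0.38317226  0.296     ] yaw -0.012071790676502762
rod [-2.29123625e-02  2.11114212e+02] [0.49434101 0.44249007 0.296     ] [ 0.50047801 -0.37653678  0.296     ] yaw 0.007492888382537482
bath [[ 0.6023  0.1312  0.065 ]
 [ 0.6002 -0.0601  0.065 ]
 [ 0.478  -0.0593  0.065 ]
 [ 0.4778  0.1387  0.065 ]] [0.53955922 0.03762457 0.065     ]
sizes [np.float64(0.12473352115236348), np.float64(0.1912430819697204), np.float64(0.1221738185260628), np.float64(0.19791947858980002)]
plate [[0.597 0.284 0.303]
 [0.595 0.212 0.303]
 [0.476 0.209 0.303]
 [0.478 0.284 0.303]] [0.53646036 0.24722768 0.303     ]
cradle bar end [0.4860433  0.24374189 0.123     ]
grip [0.53468648 0.2453951  0.349     ]
[[ 9.027e-01  4.303e-01 -4.000e-04]
 [ 4.303e-01 -9.027e-01  1.100e-03]
 [ 1.000e-04 -1.200e-03 -1.000e+00]]
[[  0   0  25  35 730]
 [  7   8  11  18 145]] [[236.97808219 197.05068493]
 [237.11034483 196.74482759]]
[238.54446593 190.60229703]
[239.54895201 196.62048984]
[308.26101268 237.59557264]
```

Call:
jog_arm(
  rows=[
    [[0,0,-0.875],[0,0,0.283]],
    [[0,0,-0.875],[0,0,0.283]],
    [[0,0,-0.875],[0,0,0.283]],
    [[0,0,-0.875],[0,0,0.283]],
    [[0,0,-0.875],[0,0,0.283]],
  ],
  hand=-1,
)

```text
t: 0.75
tool_pos: [0.2587, -0.5429, 0.3996]
orientation: [3.133, 0.0, 0.005]
force: [0.8, -0.0, 0.2]
opening: 0.0929
gripper_force: 0.0
```

```bash
python3 - <<'E'
from h import *
from scipy.spatial.transform import Rotation as Ro
c=cam("top"); f=cv2.GaussianBlur(c["frame"],(3,3),0).astype(float)
ch=f[:,:,2]-f[:,:,1]
for p0,p1 in(((131,171.2),(365,164.4)),((131,209.4),(365,204.4))):
    pts=[]
    for u in range(250,510,2):
        vc=p0[1]+(p1[1]-p0[1])*(u-p0[0])/(p1[0]-p0[0]); v=np.arange(int(vc)-7,int(vc)+9)
        s=ch[v,u]; w=np.clip(s-np.percentile(s,40)-4,0,None)
        if w.sum()>8: pts.append((u,(w*v).sum()/w.sum()))
    pts=np.array(pts)
    k=np.polyfit(*pts.T,1)
    for _ in range(4):
        r=abs(pts[:,1]-np.polyval(k,pts[:,0])); pts=pts[r<max(1,2*np.median(r))]; k=np.polyfit(*pts.T,1)
    a,b=[back(c,u,np.polyval(k,u),.29) for u in(140,500)]; print(len(pts),k,a,b,"yaw",np.arctan2(-(a-b)[0],(a-b)[1]))
s=robot.read_state();print(s["t"],s["tool_pos"],Ro.from_rotvec(s["orientation"]).as_matrix().round(4))
E
```

```text
121 [-2.57440270e-02  1.74096169e+02] [0.58247681 0.44799807 0.29      ] [ 0.59172167 -0.38543973  0.29      ] yaw 0.011091989146657962
30 [-2.63259348e-02  2.12839341e+02] [0.49236844 0.44445448 0.29      ] [ 0.50136759 -0.37876595  0.29      ] yaw 0.010931198845798441
0.8 [ 0.25852542 -0.54241663  0.3962585 ] [[ 1.0e+00  6.0e-04  1.7e-03]
 [ 6.0e-04 -1.0e+00 -4.4e-03]
 [ 1.7e-03  4.4e-03 -1.0e+00]]
```

Call:
jog_arm(
  rows=[
    [[0.35,-0.985,0],[0,0,-0.006]],
    [[0.35,-0.985,0],[0,0,-0.006]],
    [[0.35,-0.985,0],[0,0,-0.006]],
    [[0.35,-0.985,0],[0,0,-0.006]],
    [[0.35,-0.985,0],[0,0,-0.006]],
  ],
)

```text
t: 1.3
tool_pos: [0.3292, -0.3404, 0.3922]
orientation: [-3.139, -0.022, 0.001]
force: [0.8, -0.4, 0.4]
opening: 0.0932
gripper_force: 0.0
```

Call:
jog_arm(
  rows=[
    [[0.35,-0.985,0],[0,0,0]],
    [[0.35,-0.985,0],[0,0,0]],
    [[0.35,-0.985,0],[0,0,0]],
    [[0.35,-0.985,0],[0,0,0]],
    [[0.35,-0.985,0],[0,0,0]],
  ],
)

```text
t: 1.8
tool_pos: [0.397, -0.1431, 0.3921]
orientation: [-3.139, -0.023, 0.002]
force: [0.1, 0.4, 0.3]
opening: 0.0932
gripper_force: 0.0
```

Call:
jog_arm(
  rows=[
    [[0.35,-0.985,0],[0,0,0]],
    [[0.35,-0.985,0],[0,0,0]],
    [[0.35,-0.985,0],[0,0,0]],
    [[0.35,-0.985,0],[0,0,0]],
    [[0.35,-0.985,0],[0,0,0]],
  ],
)

```text
t: 2.3
tool_pos: [0.4648, 0.0541, 0.3913]
orientation: [-3.141, -0.022, 0.005]
force: [0.3, -0.3, 0.2]
opening: 0.0928
gripper_force: 0.0
```

Call:
jog_arm(
  rows=[
    [[0.35,-0.985,0],[0,0,0]],
    [[0.35,-0.985,0],[0,0,0]],
    [[0.35,-0.985,0],[0,0,0]],
    [[0.35,-0.985,0],[0,0,0]],
    [[0.35,-0.985,0],[0,0,0]],
  ],
)

```text
t: 2.8
tool_pos: [0.5332, 0.251, 0.3897]
orientation: [3.14, 0.02, -0.008]
force: [0.1, 0.4, -1.2]
opening: 0.0932
gripper_force: 0.0
```

```bash
python3 - <<'E'
from h import *
from scipy.spatial.transform import Rotation as Ro
c=cam("side");cv2.imwrite("pics/s1.png",c["frame"][:,:,::-1])
s=robot.read_state();print(s["t"],s["tool_pos"],Ro.from_rotvec(s["orientation"]).as_matrix().round(4),s["q"].round(3),s["force"])
print(proj(c,s["tool_pos"]))
E
```

```text
2.85 [0.53301476 0.2500559  0.39009583] [[ 0.9999  0.0123 -0.0047]
 [ 0.0123 -0.9999 -0.0016]
 [-0.0047  0.0015 -1.    ]] [0.352 0.102 1.209 0.    1.835 1.91 ] [-1.39932136 -0.54569857 -0.69131362]
[234.84585814 180.37474774]
```

View pics/s1.png

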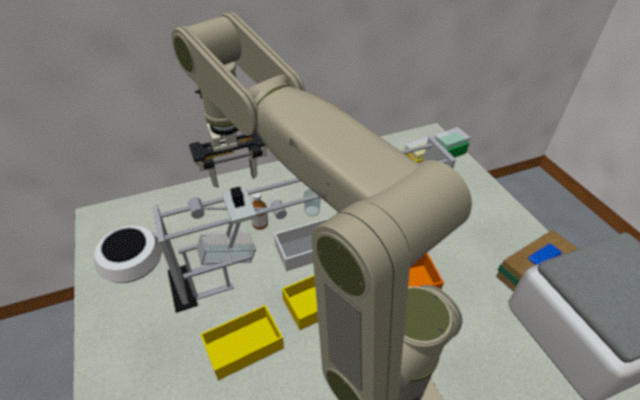

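The picture shows the open fingers hanging above the grip block: gripper at about (226,165), block at (237,197). The way down is clear.

Call:
jog_arm(
  rows=[
    [[0.03,0.017,0.15],[0,0,0]],
    [[0.03,0.017,0.28],[0,0,0]],
    [[0.03,0.017,0.37],[0,0,0]],
    [[0.03,0.017,0.37],[0,0,0]],
    [[0.03,0.017,0.37],[0,0,0]],
  ],
)

```text
t: 3.35
tool_pos: [0.5386, 0.2432, 0.3198]
orientation: [3.141, 0.013, -0.001]
force: [0.1, -0.1, 0.1]
opening: 0.0932
gripper_force: 0.0
```

Call:
jog_arm(
  rows=[
    [[0,0,0],[0,0,0]],
    [[0,0,0],[0,0,0]],
    [[0,0,0],[0,0,0]],
    [[0,0,0],[0,0,0]],
    [[0,0,0],[0,0,0]],
  ],
  hand=1,
  squeeze=40,
)

```text
t: 3.85
tool_pos: [0.5385, 0.2452, 0.3199]
orientation: [-3.141, -0.016, -0.001]
force: [0.4, 0.2, -0.5]
opening: 0.0578
gripper_force: 0.0
```

```bash
python3 - <<'E'
from h import *
c=cam("side");d=cam("top")
cv2.imwrite("pics/s2.png",np.vstack([cv2.resize(c["frame"][120:320,140:360,::-1],None,fx=2,fy=1.5,interpolation=3)[:, :440],cv2.resize(d["frame"][130:250,110:370,::-1],(440,240))]))
s=robot.read_state();print(s["t"],s["tool_pos"],s["force"],s["opening"],s["gripper_force"])
E
```

```text
3.95 [0.53840305 0.24517887 0.31967391] [-0.59512887 -0.55591708  0.22919226] 0.04973687194034977 0.0
```

View pics/s2.png

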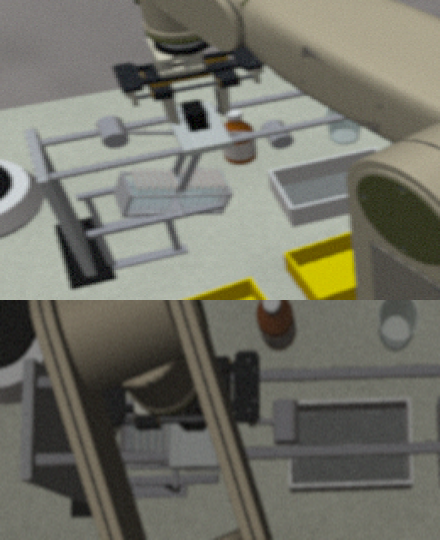

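The fingers straddle the block correctly, with the rack still parked on the cradle. I finish closing and plan the draw with a pendulum model.

Call:
jog_arm(
  rows=[
    [[0,0,0],[0,0,0]],
    [[0,0,0],[0,0,0]],
    [[0,0,0],[0,0,0]],
    [[0,0,0],[0,0,0]],
  ],
)

```text
t: 4.35
tool_pos: [0.5384, 0.2453, 0.3196]
orientation: [-3.141, -0.016, 0.0]
force: [0.1, 1.8, -0.9]
opening: 0.0296
gripper_force: 40.0
```

```bash
cat > sim.py <<'E'
import numpy as np
G,L=9.81,.228
def traj(y0,d,n=50,tau=.03):
    """row increments (m, world y) -> servo-lagged positions at dt=.1/n"""
    cmd=np.interp(np.arange(len(d)*n+1)/n,np.arange(len(d)+1),y0+np.r_[0,np.cumsum(d)])
    a=(.1/n)/tau; y=cmd.copy()
    for i in range(1,len(y)): y[i]=y[i-1]+a*(cmd[i]-y[i-1])
    return y
def swing(y,yrel,th=.38,w=0.,n=50):
    """theta>0 leans to +y; returns thetas, final th, w"""
    dt=.1/n; acc=np.gradient(np.gradient(y,dt),dt); free=yrel is None; out=[]
    for i in range(len(y)):
        free=free or y[i]<yrel
        if free:
            w+=dt*(-G*np.sin(th)-acc[i]*np.cos(th))/L; th+=dt*w
        out.append(th)
    return np.array(out),th,w
E
python3 - <<'E'
from sim import *
from scipy.optimize import minimize
s0=.205; N=16
tail=np.zeros(2)
def ev(d):
    y=traj(s0,np.r_[d,tail]); J=0
    for r in(.179,.183,.187):
        t,th,w=swing(y,r); J+=(th**2+(w/6.54)**2)*(2 if r==.183 else 1)
    return J,t
def cost(d):
    J,t=ev(d); D=np.diff(np.r_[0,d,0])
    return 20*J+20*np.clip(-t.min()-.2,0,None)**2+1e4*np.clip(abs(d)-.04,0,None).sum()**2+300*np.clip(d,0,None).sum()+30*(D**2).sum()+1e5*(d.sum()+s0-.04)**2
best=None
rng=np.random.default_rng(0)
for k in range(5):
    x=np.r_[-.02,-.02,-.03*rng.random(N-2)]; x*=(.165/-x.sum())
    r=minimize(cost,x,method="SLSQP",options=dict(maxiter=80))
    if best is None or r.fun<best.fun: best=r
d=np.round(best.x,3); d[-1]+=.04-s0-d.sum(); print(best.fun,d*1e3, np.round(np.cumsum(d),3))
y=traj(s0,np.r_[d,tail])
for r in(.177,.180,.183,.186,.189):
    t,th,w=swing(y,r); print(r,np.hypot(th,w/6.54),t.min(),t.max())
E
```

```text
1.9561915971373895 [-12.  -6.  -8.  -2.  -7. -15. -17. -31. -25. -13.  -5.  -2.   0.  -5.
  -5. -12.] [-0.012 -0.018 -0.026 -0.028 -0.035 -0.05  -0.067 -0.098 -0.123 -0.136
 -0.141 -0.143 -0.143 -0.148 -0.153 -0.165]
0.177 0.3179319947373248 -0.28180727850641707 0.38
0.18 0.1508498773325853 -0.2644754886231184 0.38
0.183 0.11319217535213108 -0.2955076422466689 0.38
0.186 0.13856716094268537 -0.31425590134731807 0.38
0.189 0.19748052575721034 -0.33033707559572706 0.38
```

```bash
python3 - <<'E'
from sim import *
from scipy.optimize import minimize
s0=.215; N=14; tail=np.zeros(2)
def run(pre):
    pre=np.array(pre)
    def ev(x):
        y=traj(s0,np.r_[pre,x,tail],n=25); J=0;m=0
        for r in(.178,.183,.188):
            t,th,w=swing(y,r,n=25); J+=th**2+(w/6.54)**2; m=min(m,t.min())
        return J,m
    def cost(x):
        J,m=ev(x); D=np.diff(np.r_[pre[-1],x,0])
        return 100*J+20*np.clip(-m-.25,0,None)**2+1e4*np.clip(abs(x)-.04,0,None).sum()**2+10*(D**2).sum()+1e5*(x.sum()+pre.sum()+s0-.04)**2
    best=None; rng=np.random.default_rng(1)
    for k in range(4):
        x=-rng.random(N); x*=(.04-s0-pre.sum())/x.sum()
        r=minimize(cost,x,method="L-BFGS-B",options=dict(maxiter=60))
        if best is None or r.fun<best.fun: best=r
    d=np.round(np.r_[pre,best.x],3); d[-1]+=.04-s0-d.sum()
    print(best.fun,(d*1e3).round()); y=traj(s0,np.r_[d,tail])
    for r in(.177,.180,.183,.186,.189):
        t,th,w=swing(y,r); print(r,np.hypot(th,w/6.54).round(3),t.min().round(3))
for p in([-.01,-.02,-.02],[-.02,-.03]): run(p)
E
```

```text
0.7990221743515542 [-10. -20. -20. -16. -28. -36. -39. -30.  -4.  -4. -19.  18.  20.   9.
   7.   0.  -3.]
0.177 0.066 -0.271
0.18 0.034 -0.263
0.183 0.01 -0.26
0.186 0.039 -0.263
0.189 0.076 -0.27
0.337677315108955 [-20. -30. -10. -30. -40. -40. -33. -15.  -1.  -8.   9.  17.  13.   7.
   4.   2.]
0.177 0.047 -0.255
0.18 0.025 -0.255
0.183 0.011 -0.256
0.186 0.024 -0.258
0.189 0.047 -0.263
```

Call:
jog_arm(
  rows=[
    [[0,0.03,0],[0,0,0]],
    [[0,0.075,0],[0,0,0]],
    [[0,0.12,0],[0,0,0]],
    [[0,0.15,0],[0,0,0]],
    [[0,0.15,0],[0,0,0]],
  ],
)

```text
t: 4.85
tool_pos: [0.5388, 0.2131, 0.3196]
orientation: [3.14, 0.012, -0.001]
force: [-0.7, -4.6, -0.3]
opening: 0.0295
gripper_force: 40.0
```

```bash
python3 - <<'E'
from h import *
c=cam("side")
cv2.imwrite("pics/s3.png",cv2.resize(c["frame"][150:310,150:350,::-1],None,fx=3,fy=3,interpolation=3))
s=robot.read_state();print(s["t"],s["tool_pos"],s["force"],s["opening"],s["gripper_force"])
E
```

```text
4.9 [0.53876487 0.21331418 0.31958729] [-0.71496678 -5.81363036 -0.45982121] 0.030032122065032172 40.017176270484924
```

View pics/s3.png

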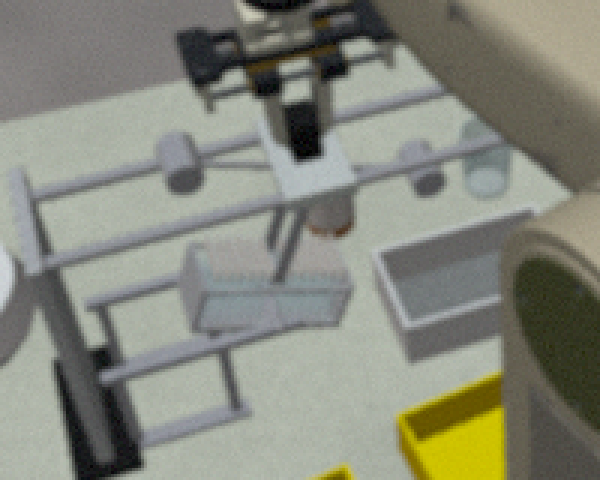

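The trolley is gripped and the rack still leans on the cradle, with the bar end at about crop (303,320). I run the planned draw now.

Call:
jog_arm(
  rows=[
    [[0,0.1,0],[0,0,0]],
    [[0,0.25,0],[0,0,0]],
    [[0,0.3,0],[0,0,0]],
    [[0,0.45,0],[0,0,0]],
    [[0,0.65,0],[0,0,0]],
  ],
)

```text
t: 5.4
tool_pos: [0.5402, 0.0856, 0.3196]
orientation: [-3.141, -0.018, -0.001]
force: [8.7, 0.5, -3.7]
opening: 0.0296
gripper_force: 40.0
```

Call:
jog_arm(
  rows=[
    [[0,0.2,0],[0,0,0]],
    [[0,0.365,0],[0,0,0]],
    [[0,0.44,0],[0,0,0]],
    [[0,0.445,0],[0,0,0]],
    [[0,0.485,0],[0,0,0]],
  ],
)

```text
t: 5.9
tool_pos: [0.5414, -0.0115, 0.3196]
orientation: [-3.14, -0.015, -0.001]
force: [3.4, 1.9, -2.9]
opening: 0.03
gripper_force: 40.0
```

Call:
jog_arm(
  rows=[
    [[0,-0.045,0],[0,0,0]],
    [[0,-0.13,0],[0,0,0]],
    [[0,-0.195,0],[0,0,0]],
    [[0,-0.23,0],[0,0,0]],
    [[0,-0.26,0],[0,0,0]],
  ],
)

```text
t: 6.4
tool_pos: [0.5408, 0.0412, 0.3196]
orientation: [3.141, 0.017, 0.001]
force: [5.0, -1.3, -3.3]
opening: 0.0299
gripper_force: 40.0
```

```bash
cat > watch.py <<'E'
from h import *
import sys
tag=sys.argv[1]; n=int(sys.argv[2])
F=[];T=[];Y=[];FY=[]
for i in range(n):
    T.append(robot.read_state()["t"]); c=cam("side"); F.append(c["frame"]); s=robot.read_state();Y.append(s["tool_pos"][1]);FY.append(s["force"][1])
np.savez(f"w{tag}.npz",F=np.array(F),T=T,Y=Y,FY=FY)
print(T[0],T[-1],np.round(Y,4),np.round(FY,1),s["tool_pos"])
k=[0,n//4,n//2]
cv2.imwrite(f"pics/w{tag}.png",np.hstack([cv2.resize(F[i][150:330,220:400,::-1],None,fx=1.45,fy=1.45) for i in k]))
E
python3 watch.py a 21
```

```text
6.4 7.4 [0.042  0.0418 0.0416 0.0415 0.0414 0.0414 0.0414 0.0413 0.0413 0.0413
 0.0413 0.0413 0.0412 0.0412 0.0412 0.0412 0.0412 0.0412 0.0412 0.0412
 0.0412] [1.6 1.5 1.2 1.8 1.7 1.5 2.5 1.6 1.3 1.9 1.  1.1 1.7 0.3 1.2 1.5 0.8 0.6
 1.  0.9 1.3] [0.54075397 0.04117984 0.31956148]
```

View pics/wa.png

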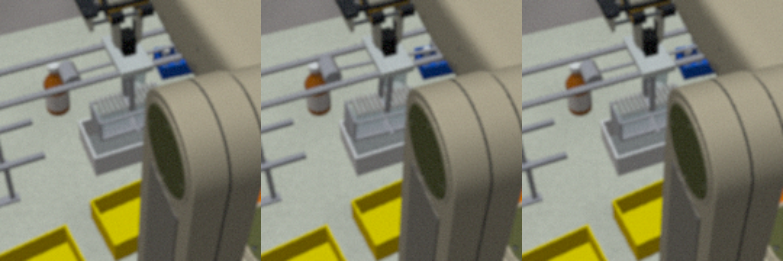

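The three frames show the rack hanging free over the open bath, basket near full px (295,225), with only a slight swing. I quantify it now.

```bash
cat > fit.py <<'E'
from h import *
import sys
W=2*np.pi/.96
def analyse(tag,box=(278,318,205,236),ref=None):
    z=np.load(f"w{tag}.npz"); x0,x1,y0,y1=box
    g=[cv2.cvtColor(f,cv2.COLOR_RGB2GRAY).astype(np.float32) for f in z["F"]]
    r=g[len(g)//2] if ref is None else ref
    tmpl=r[y0:y1,x0:x1]; U=[]
    for f in g:
        M=np.eye(2,3,dtype=np.float32); M[:,2]=[x0,y0]
        cc,M=cv2.findTransformECC(tmpl,f,M,cv2.MOTION_TRANSLATION,(3,100,1e-5),None,3); U.append(M[:,2]-[x0,y0])
    U=np.array(U); T=z["T"]-z["T"][-1]
    c=imaging.read_camera  # calibration taken from constants: one call
    return T,U
if __name__=="__main__":
    T,U=analyse(sys.argv[1]); C=cam("side")
    P=lambda th:proj(C,np.array([.515,.041+.165*np.sin(th),.28-.165*np.cos(th)]))
    k=(P(.05)-P(-.05))/.1; print("px/rad",k)
    th=(U@k)/(k@k)          # along the expected track
    A=np.c_[np.cos(W*T),np.sin(W*T),np.ones_like(T)]
    x,*_=np.linalg.lstsq(A,th,rcond=None); res=th-A@x
    print(np.round(th*1e3,1)); print("a,b,c",x.round(4),"amp",np.hypot(x[0],x[1]).round(4),"rms",res.std().round(4))
E
python3 fit.py a
```

```text
px/rad [-47.58314448  13.620338  ]
[-21.9   0.2  16.1  29.5  39.5  45.3  44.9  40.   30.2  16.4   0.3 -17.2
 -32.4 -44.3 -51.  -52.9 -52.3 -46.4 -36.1 -22.5  -5.4]
a,b,c [ 0.0007  0.0506 -0.0052] amp 0.0506 rms 0.0015
```

Call:
jog_arm(
  rows=[
    [[0,-0.0145,0],[0,0,0]],
    [[0,-0.029,0],[0,0,0]],
    [[0,-0.029,0],[0,0,0]],
    [[0,-0.029,0],[0,0,0]],
    [[0,-0.029,0],[0,0,0]],
  ],
)

```text
t: 8.0
tool_pos: [0.5407, 0.047, 0.3196]
orientation: [-3.141, -0.017, -0.001]
force: [5.4, 0.8, -3.0]
opening: 0.0296
gripper_force: 40.0
```

Call:
jog_arm(
  rows=[
    [[0,0.022,0],[0,0,0]],
    [[0,0.031,0],[0,0,0]],
    [[0,0.031,0],[0,0,0]],
    [[0,0.031,0],[0,0,0]],
  ],
)

```text
t: 8.4
tool_pos: [0.5408, 0.0404, 0.3196]
orientation: [3.141, 0.016, 0.001]
force: [5.5, -0.6, -2.8]
opening: 0.03
gripper_force: 40.0
```

```bash
python3 watch.py b 21; python3 fit.py b
```

```text
8.4 9.4 [0.0404 0.0404 0.0404 0.0404 0.0404 0.0403 0.0404 0.0403 0.0404 0.0404
 0.0404 0.0404 0.0404 0.0404 0.0404 0.0404 0.0404 0.0404 0.0404 0.0404
 0.0404] [-1.4 -0.7 -1.3 -1.3 -0.5 -0.7 -1.1 -1.9 -0.7 -0.8 -0.3 -0.9 -0.3 -0.7
 -1.1 -1.1  0.3 -0.7 -0.3 -1.3 -0.2] [0.54076447 0.04038505 0.31956987]
px/rad [-47.58314448  13.620338  ]
[ 12.   18.2  22.8  25.1  26.7  25.8  22.   18.1  12.    5.8  -0.1  -5.7
  -8.8 -11.7 -11.6  -8.7  -6.   -0.4   5.   11.8  17.6]
a,b,c [0.0098 0.0163 0.0074] amp 0.019 rms 0.0004
```

Call:
jog_arm(
  rows=[
    [[0,0,0],[0,0,0]],
    [[0,0,0],[0,0,0]],
    [[0,0,0],[0,0,0]],
    [[0,0,0],[0,0,0]],
    [[0,0.009,0],[0,0,0]],
  ],
)

```text
t: 10.0
tool_pos: [0.5408, 0.039, 0.3196]
orientation: [-3.141, -0.017, -0.001]
force: [4.9, 1.4, -2.9]
opening: 0.0301
gripper_force: 40.0
```

Call:
jog_arm(
  rows=[
    [[0,0.009,0],[0,0,0]],
    [[0,0.009,0],[0,0,0]],
    [[0,0.009,0],[0,0,0]],
    [[0,0.009,0],[0,0,0]],
    [[0,-0.0035,0],[0,0,0]],
  ],
)

```text
t: 10.5
tool_pos: [0.5408, 0.039, 0.3196]
orientation: [3.141, 0.016, 0.001]
force: [5.0, -1.8, -3.5]
opening: 0.03
gripper_force: 40.0
```

Call:
jog_arm(
  rows=[
    [[0,-0.0055,0],[0,0,0]],
    [[0,-0.0055,0],[0,0,0]],
    [[0,-0.0055,0],[0,0,0]],
  ],
)

```text
t: 10.8
tool_pos: [0.5408, 0.0405, 0.3196]
orientation: [-3.141, -0.017, -0.001]
force: [4.7, 0.6, -3.8]
opening: 0.0299
gripper_force: 40.0
```

```bash
python3 watch.py c 21; python3 fit.py c
```

```text
10.8 11.8 [0.0405 0.0405 0.0405 0.0405 0.0405 0.0405 0.0405 0.0405 0.0405 0.0405
 0.0405 0.0405 0.0405 0.0405 0.0405 0.0405 0.0405 0.0405 0.0405 0.0405
 0.0405] [-0.3 -0.8 -0.8  0.8  0.4  0.3 -0.7 -0.2  0.1 -0.2 -0.2 -0.4 -0.4 -0.4
  0.2 -1.   0.1 -0.9 -0.3  1.   0.6] [0.54075985 0.04051436 0.31958008]
px/rad [-47.58314448  13.620338  ]
[ 0.4  0.3 -0.  -0.1 -0.1  0.2 -0.2  0.1  0.  -0.3 -0.1  0.4  0.1  0.1
  0.2 -0.3  0.1  0.5  0.   0.5 -0.2]
a,b,c [ 0.0001 -0.0001  0.0001] amp 0.0001 rms 0.0002
```

The swing is nil (0.1 mrad). I hold for over five seconds while watching, and check the centring from the top.

```bash
python3 watch.py d 80; python3 fit.py d | tail -1; python3 - <<'E'
from h import *
d=cam("top"); cv2.imwrite("pics/t4.png",cv2.resize(d["frame"][140:250,240:440,::-1],None,fx=4,fy=4,interpolation=3)); print(robot.read_state()["t"])
for X in([.542,.0405,.065],[.542,.0405+.1,.065],[.542,.0405-.1,.065],[.542,.0405,.303]): print(X,(proj(d,np.array(X))-[240,140])*4)
E
```

```text
11.9 15.85 [0.0405 0.0405 0.0405 0.0405 0.0405 0.0405 0.0405 0.0405 0.0405 0.0405
 0.0405 0.0405 0.0405 0.0405 0.0405 0.0405 0.0405 0.0405 0.0405 0.0405
 0.0405 0.0405 0.0405 0.0405 0.0405 0.0405 0.0405 0.0405 0.0405 0.0405
 0.0405 0.0405 0.0405 0.0405 0.0405 0.0405 0.0405 0.0405 0.0405 0.0405
 0.0405 0.0405 0.0405 0.0405 0.0405 0.0405 0.0405 0.0405 0.0405 0.0405
 0.0405 0.0405 0.0405 0.0405 0.0405 0.0405 0.0405 0.0405 0.0405 0.0405
 0.0405 0.0405 0.0405 0.0405 0.0405 0.0405 0.0405 0.0405 0.0405 0.0405
 0.0405 0.0405 0.0405 0.0405 0.0405 0.0405 0.0405 0.0405 0.0405 0.0405] [ 0.6 -0.4  0.5  0.6 -0.6 -0.8  0.5 -0.  -0.3 -0.1 -0.1  0.2 -0.4 -0.6
  0.3 -0.4 -0.3 -0.8 -0.  -0.7 -0.7 -0.1 -0.1 -0.3  0.3 -0.9 -0.2  0.5
  1.  -0.7  0.4 -0.7  0.3  1.4  0.7 -0.2 -0.9  0.5 -0.4 -0.6  0.3 -0.2
  0.4 -0.1  0.2  0.3 -0.4 -0.1  0.2 -0.5 -0.3  0.6 -0.8 -0.5 -0.4  0.9
  0.6 -0.3  0.8 -0.  -0.9 -0.3  0.2  0.2 -0.6  0.2 -0.3  0.3  0.3  0.1
 -0.7 -0.1  0.4  0.  -0.4  0.4  0.1 -0.1  0.7  0.6] [0.54075517 0.04051004 0.31957033]
a,b,c [-0.0001 -0.0001  0.0001] amp 0.0001 rms 0.0002
16.0
[0.542, 0.0405, 0.065] [306.76217484 241.84832395]
[0.542, 0.1405, 0.065] [160.59913658 244.10634825]
[0.542, -0.059500000000000004, 0.065] [452.75738293 239.59289239]
[0.542, 0.0405, 0.303] [307.88729448 175.91388978]
```

View pics/t4.png

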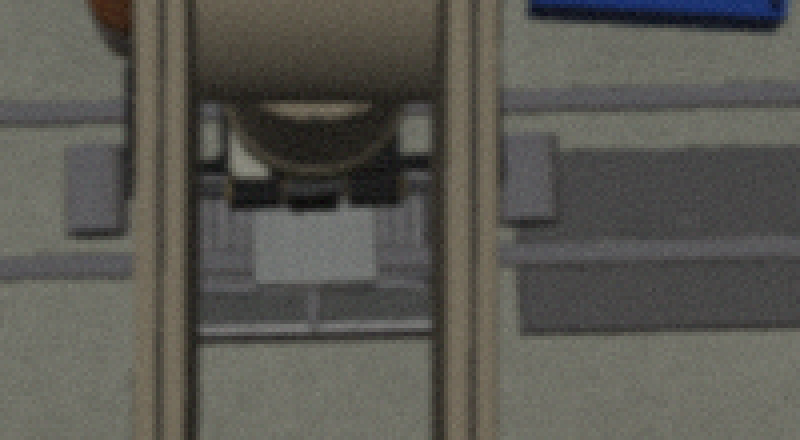

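The top view shows the plate at crop (315,245) and the end weights at (95,190) and (528,178). The trolley is therefore centred on the bath within 2-3 mm, and the rack has been still for over 5 s. I hold a little longer, then open and lift.

Call:
jog_arm(
  rows=[
    [[0,0,0],[0,0,0]],
    [[0,0,0],[0,0,0]],
    [[0,0,0],[0,0,0]],
    [[0,0,0],[0,0,0]],
    [[0,0,0],[0,0,0]],
  ],
)

```text
t: 16.5
tool_pos: [0.5408, 0.0405, 0.3196]
orientation: [-3.141, -0.017, -0.001]
force: [5.4, -0.4, -3.1]
opening: 0.0298
gripper_force: 40.0
```

Call:
jog_arm(
  rows=[
    [[0,0,0],[0,0,0]],
    [[0,0,0],[0,0,0]],
    [[0,0,0],[0,0,0]],
    [[0,0,0],[0,0,0]],
    [[0,0,0],[0,0,0]],
  ],
  hand=-1,
)

```text
t: 17.0
tool_pos: [0.5404, 0.0397, 0.3197]
orientation: [-3.142, -0.015, 0.0]
force: [0.3, -0.3, -0.1]
opening: 0.0652
gripper_force: 0.0
```

Call:
jog_arm(
  rows=[
    [[0,0,0],[0,0,0]],
    [[0,0,0],[0,0,0]],
    [[0,0,0],[0,0,0]],
    [[0,0,0],[0,0,0]],
    [[0,0,0],[0,0,0]],
  ],
)

```text
t: 17.5
tool_pos: [0.5404, 0.0396, 0.3196]
orientation: [-3.142, -0.015, 0.0]
force: [0.1, -0.2, 0.8]
opening: 0.0929
gripper_force: 0.0
```

Call:
jog_arm(
  rows=[
    [[0,0,-0.1],[0,0,0]],
    [[0,0,-0.25],[0,0,0]],
    [[0,0,-0.4],[0,0,0]],
    [[0,0,-0.5],[0,0,0]],
    [[0,0,-0.5],[0,0,0]],
  ],
)

```text
t: 18.0
tool_pos: [0.5414, 0.0396, 0.4234]
orientation: [3.141, 0.015, 0.009]
force: [-0.9, -0.0, 0.7]
opening: 0.0931
gripper_force: 0.0
```

```bash
python3 watch.py e 20; python3 fit.py e | tail -1; python3 -c "
from h import *
s=robot.read_state();print(s['t'],s['tool_pos'],s['opening'],s['force'])"
```

```text
18.0 18.95 [0.0396 0.0397 0.0397 0.0397 0.0397 0.0397 0.0397 0.0397 0.0397 0.0397
 0.0397 0.0397 0.0397 0.0397 0.0397 0.0397 0.0397 0.0397 0.0397 0.0397] [ 0.9  0.4 -0.3  0.1  0.6  0.1 -0.3 -0.1 -0.1 -0.6 -0.3 -0.2  0.4  0.4
 -0.3  0.6 -0.5 -0.1  0.6  0.7] [0.54045647 0.03967106 0.41970028]
a,b,c [-0.0003 -0.0001  0.0011] amp 0.0003 rms 0.0002
19.05 [0.5404396  0.03968652 0.41965457] 0.09292542507559386 [ 0.08170016 -0.82637612 -0.56512184]
```

View pics/we.png

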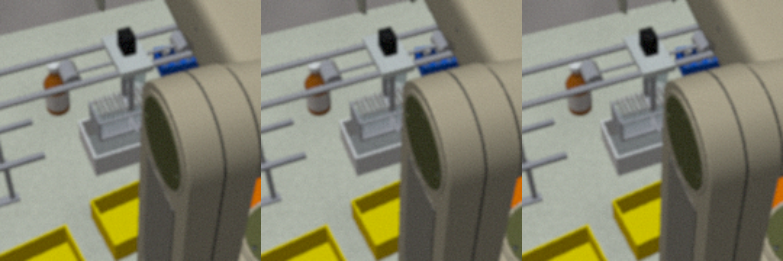

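The gripper is clear above the block at crop (127,42), and the rack hangs still over the open bath at crop (110,115), with the bottle and tube rack untouched.

```bash
python3 -c "
from plant import robot
print(robot.close_job())"
```

```text
the job is handed in; nothing more can be done
None
```

The job is handed in at about 19 s of the 48 s limit: the rack hung still over the open bath for more than 5 s, centred to within about 3 mm by the cameras, and stayed at rest after I let go and lifted the gripper clear.

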